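# Find the case that rattles

## Task

A steel grinding ball was left in one of the three sealed grey cases on the bench mat, and you cannot see inside: pick them up and shake or tip them to find the one that rattles. Finish while holding that case: keep it gripped, level and still above the middle of the round white dish, lid up, at least 10 cm above the bench, so that a colleague can take it from you. The other two cases must end lying flat on the mat, lid up, and the tube rack, wash bottle and pipette stand stay where they are.

Things in the scene. Friction and masses are not known exactly. Their poses are not given: they have to be found in the camera images.
- case_p: sealed opaque grey plastic case, one of three that look alike, 140 x 50 x 44 mm (its x, y, z), flush sides, white lid panel, clasps 2.5 mm proud on the ends; origin: centre of the underside. Starts lid up on the mat, long axis (x) within 0.25 rad of world x, 55 mm or more free beside it. Any of the three may hold the ball; the others are empty.
- case_q: sealed opaque grey plastic case, one of three that look alike, 140 x 50 x 44 mm (its x, y, z), flush sides, white lid panel, clasps 2.5 mm proud on the ends; origin: centre of the underside. Starts lid up on the mat, long axis (x) within 0.25 rad of world x, 55 mm or more free beside it. Empty, each case weighs 0.12 to 0.46 kg, new each time: weight is no guide.
- case_r: sealed opaque grey plastic case, one of three that look alike, 140 x 50 x 44 mm (its x, y, z), flush sides, white lid panel, clasps 2.5 mm proud on the ends; origin: centre of the underside. Starts lid up on the mat, long axis (x) within 0.25 rad of world x, 55 mm or more free beside it. Ball: 30 mm, 110 g, rolls freely in 132 x 42 x 36 mm; tipping end to end shifts it 102 mm (0.11 N m).
- mat: white absorbent bench mat, fixed, 190 (its x) x 460 (its y) x 3 mm; origin at the centre of its underside, on the bench; the cases start spread along its y
- dish: round white dish, fixed on the bench, 90 mm across, 12 mm high, farther from the robot than the mat; origin at the centre of its underside; nothing is put on it
- tube_rack: bystander: white rack 120 x 160 x 50 mm with blue-capped tubes standing to 132 mm; origin at the centre of its underside
- wash_bottle: bystander: white bottle with blue cap, 68 mm across, 170 mm high; origin at the centre of its underside
- pipette_stand: bystander: white stand, foot 150 mm across, hung with pipettes (110 mm across), 280 mm high; origin at the centre of its underside

How it is judged:
By the outcome, as a careful person would: the job done as asked, in the order asked, and still so for the second after the job is handed in, while the arm keeps its last pose, push and grip.
It also fails if it takes over 70 s, if anything falls off the work surface, if the arm or the gripper's body presses on something with over 40 N, if the wrist force passes 120 N, or if a joint passes its speed limit or range.

## Robot

A 6-joint arm with a two-finger parallel gripper is mounted at the origin on the work surface. World frame = base frame: x ahead of the robot, y to its left, z up, the work surface at z = 0. Lengths are in mm, angles in rad, forces in N, time in s.
With the tool pointing down it reaches from about 350 to 975 mm from the base axis. Payload 7.1 kg.
Tool frame: the origin (TCP) lies at the very end of the fingers, on their centre line; the grasp point (between the pads) lies 19 mm behind it; x points along the fingers, y is the direction in which the jaws open and shut, and the axes are right-handed (so a half turn about x gives the same grasp; the last joint's range is limited). The gripper opens to 88 mm and grips with 3 to 60 N. Pads are 20 mm wide; open, the fingers measure 115 mm over their backs; the gripper's body (75 mm by 178 mm) begins 61 mm behind the grasp point.
Start: joints at [1.082, 0.423, 1.63, -0, 1.089, -0.019], TCP at [282.91, 557.285, 222.675] pointing down, gripper open.
Joint ranges: [-3, 3], [-0.9, 2.11], [0.09, 2.58], [-1.31, 4.45], [0.11, 2.69], [-2.54, 2.54]. Speed limits (rad/s): [2.39, 2.39, 3.01, 3.14, 3.14, 3.14].

## Interface

Orientations are given as a rotation vector (axis times angle).
In Python, from workcell import ctrl gives the robot as it stands. The module is installed in compiled form; this text tells all that it offers.
- The arm moves only by the tool carry_out, never from a script. Its argument "commands" is a list of rows, each a list of 6 numbers: the shift along the tool's x, y, z in m, then the turn, a rotation vector about the tool's x, y, z in degrees. In form: [[tx, ty, tz, rx, ry, rz], ...]. A call has 1 to 8 rows; each row shifts and turns the pose as measured when the row begins, along the tool's axes as they then stand; what a row does not reach is not made up. A row lasts 1/8 s, in which the tool goes at most 62.5 mm and 10.7 degrees, less where a joint would pass 70% of its speed; a pose out of reach is approached as far as the arm can. A call with a gripper value outside its range is refused whole. "grip" is the closure, from 0 (fully open) to 1 (shut), set as the call begins (left out, the last holds). The fingers move at their own pace and stop on an object; the grip force is fixed at half the most. Time passes only in rows, so rows that do not move let the fingers close. It gives the time, the measured TCP pose, the force and the opening at its end, in the units of the state.
- ctrl.get_obs(): the state, without advancing time (a new reading comes with each control period).
- ctrl.get_image(name): name is "scene" or "top" or "wrist"; returns a dict with "pixels" (480x640x3 uint8, blue, green, red), "intrinsics" (3x3 intrinsics, pixels), "dist_coeffs" ([k1, k2, p1, p2, k3] as OpenCV has them; the pictures are not rectified), "rvec" (rotation vector, rad) and "tvec" (3), from world to camera coordinates, as OpenCV has them. Camera axes: x right, y down, z forward; pixel columns grow to the right and rows downward; lengths in mm; the calibration is good to about 2 mm. A picture is of the moment at which its call begins. There is no depth.
- ctrl.close_job(): hands the job in, once; it reports no verdict.
The state is a dict: "t": time; "qpos": joint angles; "qvel": joint speeds; "joint_torque": joint torques, N m; "ee_pos": TCP position; "orientation": TCP orientation; "ft_force": force on the tool from outside, world axes, zero at the start; "moment": the same for the moment, N m; "width": finger opening in mm.
Only numpy, scipy, OpenCV 4.12 (cv2) and the standard library are available. Lean on these libraries where they do the work, as an engineer would, in place of code of your own. Each camera call takes 0.05 s, during which the arm holds its last target. There are 200 camera calls.

## Working session

There is one attempt and no reset: what is moved stays moved. The work goes in short steps, Python scripts to look and compute and a tool call to move; the robot and the scene stay as the last step left them, time stands still between calls to the robot, and variables do not carry over. Pictures are saved under pics/ and viewed, about 8 in all and at most 12, crops included, and the job is handed in when it is done.

Besides the shell and the picture viewer there is one more tool, called after ">>>" as a command line: name --pt "numbers of a row" for each row, then --argument value for the rest. carry_out: Moves the arm, as the interface text tells. Its arguments: {"type":"object","properties":{"commands":{"type":"array"},"grip":{"type":"number"}},"required":["commands"]}

```bash
mkdir -p pics; cat > h.py <<'E'
import numpy as np, cv2
from workcell import ctrl
from scipy.spatial.transform import Rotation as R
def grab(n): return ctrl.get_image(n)
def ray(im,uv,z):
    K=np.array(im["intrinsics"],float);d=np.array(im["dist_coeffs"],float)
    p=cv2.undistortPoints(np.array(uv,float).reshape(-1,1,2),K,d).reshape(-1,2)
    M=cv2.Rodrigues(np.array(im["rvec"],float))[0];t=np.array(im["tvec"],float).ravel()
    c=-M.T@t; D=np.c_[p,np.ones(len(p))]@M
    return c+D*((z-c[2])/D[:,2])[:,None]
E
python3 - <<'E'
from h import *
o=ctrl.get_obs()
for k,v in o.items(): print(k,np.round(v,3))
print(R.from_rotvec(o['orientation']).as_matrix().round(3))
a=grab("top");b=grab("scene")
cv2.imwrite("pics/top.png",a["pixels"]);cv2.imwrite("pics/scene.png",b["pixels"])
np.save("top.npy",a,allow_pickle=True)
E
```

```text
t 0.0
qpos [ 1.082  0.424  1.631 -0.     1.089 -0.019]
qvel [-0.001  0.001  0.001 -0.    -0.    -0.001]
joint_torque [-2.0000e-03 -5.4461e+01 -2.7367e+01  6.4000e-02  2.3000e-02 -0.0000e+00]
ee_pos [282.655 556.8   221.908]
orientation [ 0.367  1.54  -0.37 ]
ft_force [ 0.6    0.137 -0.107]
moment [-0.009  0.01  -0.041]
width 87.808
[[-0.001  0.453  0.892]
 [-0.001  0.892 -0.453]
 [-1.    -0.002 -0.   ]]
```

View pics/top.png

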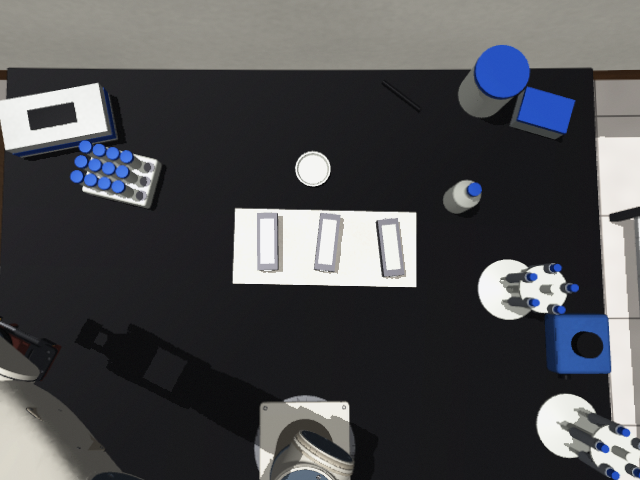

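View pics/scene.png

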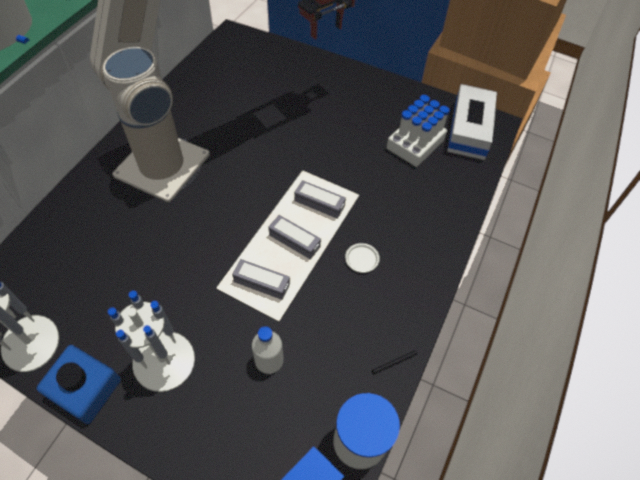

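The top view (+x up, +y left) shows the mat at px (234–416, 209–287). The cases are near (267,242), (328,243) and (390,248), and the dish is at (313,169). The scene view agrees. Next I'll measure the lid panels at the case-top height, z = 47.

```bash
python3 - <<'E'
from h import *
im=np.load("top.npy",allow_pickle=True).item()
g=cv2.cvtColor(im["pixels"],cv2.COLOR_BGR2GRAY)
print("mat",ray(im,[(234,209),(416,212),(416,287),(233,284)],3).round(0).tolist())
m=(g>205).astype(np.uint8)
n,l,s,c=cv2.connectedComponentsWithStats(m,connectivity=4)
for i in range(1,n):
    x,y,w,h,a=s[i]
    if a>150 and 200<c[i][0]<450 and 140<c[i][1]<290:
        pts=np.argwhere(l==i)[:,::-1]
        z=12 if c[i][1]<200 else 47
        P=ray(im,pts,z)[:,:2].astype(np.float32)
        (cx,cy),(w,h),_=cv2.minAreaRect(P); d=P-P.mean(0); e,v=np.linalg.eigh(d.T@d); v=v[:,1]*np.sign(v[0,1])
        print(c[i].round(1),a,"rect c",round(cx,1),round(cy,1),"mean",P.mean(0).round(1),"size",round(w),round(h),"yaw deg",np.degrees(np.arctan2(v[1],v[0])).round(1))
E
```

```text
mat [[585.0, 175.0, 3.0], [575.0, -286.0, 3.0], [385.0, -281.0, 3.0], [396.0, 177.0, 3.0]]
[313.5 168.9] 769 rect c 686.2 -26.1 mean [685.1 -26.1] size 79 85 yaw deg -2.3
[322.7 248.9] 9168 rect c 483.5 -51.4 mean [479.5 -47. ] size 444 183 yaw deg 89.1
[266.5 241.1] 633 rect c 499.5 89.2 mean [499.2  90.3] size 108 34 yaw deg 0.4
[326.9 241.6] 630 rect c 497.4 -57.4 mean [497.2 -57.3] size 34 110 yaw deg -7.0
[390.6 246.6] 631 rect c 483.8 -213.1 mean [ 484.  -213.2] size 110 35 yaw deg 5.5
```

```bash
cat >> h.py <<'E'
def plan(pos,jaw,z,n=None,step=55):
    """rows (m,deg) from the present pose to TCP pos, tool down, jaw axis at angle jaw deg"""
    o=ctrl.get_obs(); p=np.array(o["ee_pos"]); A=R.from_rotvec(o["orientation"])
    y=np.array([np.cos(np.radians(jaw)),np.sin(np.radians(jaw)),0]); x=np.array([0,0,-1.])
    B=R.from_matrix(np.c_[x,y,np.cross(x,y)]); w=(A.inv()*B).as_rotvec(degrees=True)
    d=np.array([pos[0],pos[1],z])-p
    n=n or int(np.ceil(max(np.linalg.norm(d)/step,np.linalg.norm(w)/9.5)))
    print("t",o["t"],"pos",p.round(1),"dist",d.round(1),"turn",w.round(1),"rows",n)
    for k in range(n):
        C=A*R.from_rotvec(w*k/n,degrees=True)
        print((C.inv().apply(d/n)/1000).round(4).tolist(),(w/n).round(2).tolist())
E
python3 -c "
from h import *
plan((499,89),90.4,130,n=11)"
```

```text
t 0.1 pos [282.7 556.9 222. ] dist [ 216.3 -467.9  -92. ] turn [-27.3  -0.    0.1] rows 11
[0.0084, -0.029, 0.0368] [-2.48, -0.0, 0.01]
[0.0084, -0.0306, 0.0355] [-2.48, -0.0, 0.01]
[0.0084, -0.0321, 0.0341] [-2.48, -0.0, 0.01]
[0.0084, -0.0335, 0.0327] [-2.48, -0.0, 0.01]
[0.0084, -0.0349, 0.0312] [-2.48, -0.0, 0.01]
[0.0084, -0.0362, 0.0297] [-2.48, -0.0, 0.01]
[0.0084, -0.0375, 0.0281] [-2.48, -0.0, 0.01]
[0.0084, -0.0387, 0.0264] [-2.48, -0.0, 0.01]
[0.0084, -0.0398, 0.0247] [-2.48, -0.0, 0.01]
[0.0084, -0.0408, 0.023] [-2.48, -0.0, 0.01]
[0.0084, -0.0418, 0.0212] [-2.48, -0.0, 0.01]
```

>>> carry_out --pt "0.008 -0.029 0.037 -2.5 0 0" --pt "0.008 -0.031 0.0355 -2.5 0 0" --pt "0.008 -0.032 0.034 -2.5 0 0" --pt "0.008 -0.0335 0.033 -2.5 0 0" --pt "0.008 -0.035 0.031 -2.5 0 0" --pt "0.008 -0.036 0.03 -2.5 0 0" --pt "0.008 -0.0375 0.028 -2.5 0 0" --pt "0.008 -0.039 0.026 -2.5 0 0" --grip 0

```text
t: 1.1
ee_pos: [444.7, 209.7, 154.9]
orientation: [0.08, 1.57, -0.082]
ft_force: [1.0, -0.4, -0.5]
width: 87.8
```

```bash
python3 -c "
from h import *
plan((499,89),90.4,130)"
```

```text
t 1.1 pos [444.7 209.7 154.9] dist [  54.3 -120.7  -24.9] turn [-6.3 -0.1  0.1] rows 3
[0.0083, -0.0381, 0.0222] [-2.1, -0.02, 0.02]
[0.0083, -0.0389, 0.0207] [-2.1, -0.02, 0.02]
[0.0083, -0.0397, 0.0193] [-2.1, -0.02, 0.02]
```

>>> carry_out --pt "0.008 -0.038 0.022 -2.1 0 0" --pt "0.008 -0.039 0.021 -2.1 0 0" --pt "0.008 -0.04 0.0195 -2.1 0 0" --pt "0 0 0 0 0 0"

```text
t: 1.6
ee_pos: [501.0, 82.0, 129.1]
orientation: [-0.007, 1.574, 0.004]
ft_force: [0.0, 0.4, 0.1]
width: 87.8
```

```bash
python3 -c "
from h import *
a=grab('wrist');cv2.imwrite('pics/w1.png',a['pixels']);np.save('w1.npy',a,allow_pickle=True)
plan((499,89),90.4,12)
o=ctrl.get_obs();print(o['ft_force'],o['moment'])"
```

```text
t 1.65 pos [500.4  83.1 129.3] dist [  -1.4    5.9 -117.3] turn [ 0.  -0.2  0.1] rows 3
[0.0391, 0.002, -0.0003] [0.01, -0.06, 0.03]
[0.0391, 0.002, -0.0004] [0.01, -0.06, 0.03]
[0.0391, 0.002, -0.0004] [0.01, -0.06, 0.03]
[-0.08780853  0.13227876  0.03741239] [-0.00211407 -0.0171567  -0.02971418]
```

View pics/w1.png

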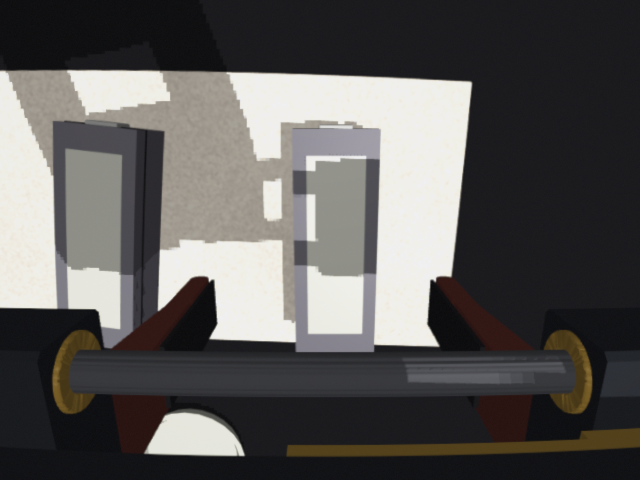

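The wrist view shows the case centred between the fingers. Its top-face corners are at about (293,129), (380,129), (373,351) and (296,351).

```bash
python3 -c "
from h import *
a=np.load('w1.npy',allow_pickle=True).item()
P=ray(a,[(293,129),(380,129),(373,351),(296,351)],47);print(P.round(1),P.mean(0))"
```

```text
[[430.   66.1  47. ]
 [429.6 114.9  47. ]
 [566.8 116.   47. ]
 [567.1  66.7  47. ]] [498.35734363  90.90407041  47.        ]
```

Size comes out at 137 x 49 and the centre is (498.4, 90.9), which agrees with the top view. I'll descend, grip and lift.

>>> carry_out --pt "0.03 0.004 -0.001 0 0 0" --pt "0.04 0.003 -0.001 0 0 0" --pt "0.03 0 0 0 0 0" --pt "0.015 0 0 0 0 0" --pt "0 0 0 0 0 0"

```text
t: 2.28
ee_pos: [497.6, 95.3, 13.0]
orientation: [-0.008, 1.571, 0.008]
ft_force: [-0.8, 0.4, -0.1]
width: 87.9
```

>>> carry_out --pt "0 0 0 0 0 0" --pt "0 0 0 0 0 0" --pt "0 0 0 0 0 0" --pt "0 0 0 0 0 0" --pt "0 0 0 0 0 0" --pt "0 0 0 0 0 0" --grip 1

```text
t: 3.02
ee_pos: [499.4, 95.8, 16.1]
orientation: [-0.007, 1.567, 0.008]
ft_force: [0.5, -0.1, -2.9]
width: 49.8
```

>>> carry_out --pt "-0.04 0 0 0 0 0" --pt "-0.05 0 0 0 0 0" --pt "-0.04 0 0 0 10 0" --pt "0 0 0 0 10 0" --pt "0 0 0 0 0 0" --pt "0 0 0 0 0 0" --pt "0 0 0 0 0 0"

```text
t: 3.9
ee_pos: [495.1, 95.3, 143.7]
orientation: [-0.01, 1.91, 0.006]
ft_force: [0.4, 0.1, -1.4]
width: 49.8
```

```bash
cat >> h.py <<'E'
def meas(k=4):
    M=[];F=[]
    for i in range(k):
        ctrl.get_image("wrist"); o=ctrl.get_obs(); A=R.from_rotvec(o["orientation"])
        M.append(A.inv().apply(o["moment"]));F.append(o["ft_force"])
    X=A.as_matrix()
    print("t",o["t"],"pos",np.round(o["ee_pos"],1),"width",round(float(o["width"]),2),"tilt deg(+ = x tip to +x)",np.degrees(np.arctan2(X[0,0],-X[2,0])).round(2),"side",np.degrees(np.arctan2(X[1,0],-X[2,0])).round(2))
    print(" M tool",np.mean(M,0).round(4),"sd",np.std(M,0).round(4)," F",np.mean(F,0).round(2),"sd",np.std(F,0).round(2))
E
python3 -c "
from h import *
meas()"
```

```text
t 4.1 pos [495.7  95.4 144.1] width 49.93 tilt deg(+ = x tip to +x) -19.45 side -0.22
 M tool [-0.0319 -0.2457  0.0271] sd [0.0221 0.0209 0.0205]  F [-0.2  -0.13 -2.04] sd [0.29 0.26 0.6 ]
```

>>> carry_out --pt "0 0 0 0 -8 0" --pt "0 0 0 0 -6.5 0" --pt "0 0 0 0 0 0" --pt "0 0 0 0 0 0"

```text
t: 4.6
ee_pos: [495.7, 95.5, 144.5]
orientation: [-0.008, 1.651, 0.007]
ft_force: [0.5, -0.0, -2.7]
width: 49.6
```

```bash
python3 -c "
from h import *
meas(6)"
```

```text
t 4.9 pos [495.5  95.4 143.8] width 50.14 tilt deg(+ = x tip to +x) -4.61 side -0.07
 M tool [ 0.0062 -0.0607  0.0307] sd [0.0212 0.0311 0.0218]  F [-0.17 -0.01 -1.9 ] sd [0.44 0.24 0.18]
```

>>> carry_out --pt "0 0 0 0 -8 0" --pt "0 0 0 0 -8 0" --pt "0 0 0 0 -9 0" --pt "0 0 0 0 0 0" --pt "0 0 0 0 0 0" --pt "0 0 0 0 0 0"

```text
t: 5.65
ee_pos: [498.9, 95.4, 143.9]
orientation: [-0.006, 1.209, 0.007]
ft_force: [-0.4, 0.3, -2.9]
width: 49.8
```

```bash
python3 -c "
from h import *
meas(4)"
```

```text
t 5.85 pos [498.3  95.3 143.7] width 49.76 tilt deg(+ = x tip to +x) 20.78 side 0.18
 M tool [0.0178 0.2904 0.0437] sd [0.0195 0.0319 0.0434]  F [ 0.24 -0.81 -2.1 ] sd [0.62 0.26 0.8 ]
```

>>> carry_out --pt "0 0 0 0 8 0" --pt "0 0 0 0 7 0" --pt "0 0 0 0 0 0" --pt "0 0 0 0 0 0"

```text
t: 6.35
ee_pos: [497.5, 95.4, 143.0]
orientation: [-0.006, 1.477, 0.008]
ft_force: [-0.7, -1.3, -2.2]
width: 50.0
```

```bash
python3 -c "
from h import *
meas(6)"
```

```text
t 6.65 pos [497.6  95.6 143.5] width 49.92 tilt deg(+ = x tip to +x) 5.33 side 0.11
 M tool [-0.0012  0.0846  0.0392] sd [0.031  0.0179 0.0189]  F [-0.32 -0.18 -1.76] sd [0.93 0.58 0.38]
```

Solving the four tilts gives a ball term of about +0.014 N m, against -0.11 expected with a ball, and the weight is only 2.0 N. This case looks empty, so I'll put it back.

>>> carry_out --pt "0 0 0 0 5.3 0" --pt "0 0 0 0 0 0"

```text
t: 6.9
ee_pos: [496.9, 95.7, 143.6]
orientation: [-0.007, 1.571, 0.009]
ft_force: [0.5, 0.1, -2.0]
width: 49.8
```

```bash
python3 -c "
from h import *
meas(1);plan((499,91),90.4,17)"
```

```text
t 6.95 pos [495.8  95.5 143.3] width 49.96 tilt deg(+ = x tip to +x) -0.07 side 0.03
 M tool [0.0262 0.0446 0.0308] sd [0. 0. 0.]  F [-0.84  0.55 -2.94] sd [0. 0. 0.]
t 6.95 pos [495.8  95.5 143.3] dist [   3.2   -4.5 -126.3] turn [ 0.2 -0.1 -0. ] rows 3
[0.0421, -0.0015, 0.0011] [0.06, -0.02, -0.01]
[0.0421, -0.0015, 0.0011] [0.06, -0.02, -0.01]
[0.0421, -0.0015, 0.0011] [0.06, -0.02, -0.01]
```

>>> carry_out --pt "0.04 -0.0015 0.001 0 0 0" --pt "0.045 -0.0015 0.001 0 0 0" --pt "0.025 0 0 0 0 0" --pt "0.01 0 0 0 0 0" --pt "0.003 0 0 0 0 0" --pt "0 0 0 0 0 0"

```text
t: 7.7
ee_pos: [497.6, 92.8, 19.1]
orientation: [-0.008, 1.562, 0.009]
ft_force: [-0.1, 0.2, -2.1]
width: 49.7
```

```bash
python3 -c "
from h import *
meas(1)"
```

```text
t 7.75 pos [497.8  92.9  19.3] width 49.94 tilt deg(+ = x tip to +x) 0.56 side 0.06
 M tool [0.0374 0.0666 0.0137] sd [0. 0. 0.]  F [ 0.57 -0.71 -2.  ] sd [0. 0. 0.]
```

Still about 3 mm up. I'll lower the rest and release.

>>> carry_out --pt "0.003 0 0 0 0.5 0" --pt "0.002 0 0 0 0 0"

```text
t: 8.0
ee_pos: [499.0, 93.1, 16.0]
orientation: [-0.008, 1.567, 0.01]
ft_force: [-6.0, -0.5, 20.1]
width: 49.5
```

>>> carry_out --pt "0 0 0 0 0 0" --pt "0 0 0 0 0 0" --pt "0 0 0 0 0 0" --pt "-0.03 0 0 0 0 0" --pt "-0.05 0 0 0 0 0" --pt "-0.04 0 0 0 0 0" --grip 0

```text
t: 8.75
ee_pos: [497.4, 92.7, 136.9]
orientation: [-0.008, 1.572, 0.009]
ft_force: [0.5, -0.2, -0.4]
width: 87.8
```

```bash
python3 -c "
from h import *
plan((497.4,-57),83,130,n=4)"
```

```text
t 8.75 pos [497.4  92.7 136.9] dist [  -0.  -149.7   -6.9] turn [ 7.6 -0.1 -0. ] rows 4
[0.0017, -0.0374, -0.0004] [1.91, -0.02, -0.01]
[0.0017, -0.0374, 0.0008] [1.91, -0.02, -0.01]
[0.0017, -0.0374, 0.0021] [1.91, -0.02, -0.01]
[0.0017, -0.0373, 0.0033] [1.91, -0.02, -0.01]
```

>>> carry_out --pt "0.002 -0.037 0 1.9 0 0" --pt "0.002 -0.037 0.001 1.9 0 0" --pt "0.002 -0.037 0.002 1.9 0 0" --pt "0.002 -0.037 0.003 1.9 0 0" --pt "0 0 0 0 0 0"

```text
t: 9.38
ee_pos: [500.9, -58.8, 133.1]
orientation: [0.098, 1.56, -0.096]
ft_force: [0.6, 1.2, 0.5]
width: 87.7
```

```bash
python3 -c "
from h import *
plan((497.4,-57),83,14)"
```

```text
t 9.375 pos [500.9 -58.8 133.1] dist [  -3.5    1.8 -119.1] turn [-0.1  0.5 -0.1] rows 3
[0.0397, 0.0004, -0.0016] [-0.03, 0.16, -0.04]
[0.0397, 0.0004, -0.0015] [-0.03, 0.16, -0.04]
[0.0397, 0.0004, -0.0013] [-0.03, 0.16, -0.04]
```

>>> carry_out --pt "0.035 0.0005 -0.0015 0 0.2 0" --pt "0.04 0.0005 -0.0015 0 0.2 0" --pt "0.03 0 -0.001 0 0 0" --pt "0.014 0 0 0 0 0"

```text
t: 9.88
ee_pos: [500.0, -55.0, 12.8]
orientation: [0.098, 1.562, -0.094]
ft_force: [0.6, -0.1, 1.0]
width: 87.9
```

>>> carry_out --pt "0 0 0 0 0 0" --pt "0 0 0 0 0 0" --pt "0 0 0 0 0 0" --pt "0 0 0 0 0 0" --pt "0 0 0 0 0 0" --pt "0 0 0 0 0 0" --grip 1

```text
t: 10.62
ee_pos: [501.6, -54.4, 15.2]
orientation: [0.097, 1.559, -0.093]
ft_force: [-0.1, 0.2, -2.3]
width: 49.9
```

>>> carry_out --pt "-0.04 0 0 0 0 0" --pt "-0.05 0 0 0 0 0" --pt "-0.04 0 0 0 10 0" --pt "0 0 0 0 10 0" --pt "0 0 0 0 0 0" --pt "0 0 0 0 0 0" --pt "0 0 0 0 0 0"

```text
t: 11.5
ee_pos: [496.3, -54.1, 142.7]
orientation: [0.118, 1.9, -0.08]
ft_force: [-0.7, -0.1, -2.7]
width: 49.7
```

```bash
python3 -c "
from h import *
meas(5)"
```

```text
t 11.75 pos [497.1 -54.2 143.1] width 49.96 tilt deg(+ = x tip to +x) -18.88 side 2.58
 M tool [-0.0365 -0.2328  0.0126] sd [0.052  0.0061 0.0258]  F [-0.08 -0.13 -2.07] sd [0.42 0.49 0.55]
```

>>> carry_out --pt "0 0 0 0 -8 0" --pt "0 0 0 0 -6.5 0" --pt "0 0 0 0 0 0" --pt "0 0 0 0 0 0"

```text
t: 12.25
ee_pos: [497.3, -54.3, 143.3]
orientation: [0.103, 1.642, -0.091]
ft_force: [-0.4, -0.2, -2.8]
width: 49.9
```

```bash
python3 -c "
from h import *
meas(6)"
```

```text
t 12.55 pos [497.2 -54.3 142.7] width 50.19 tilt deg(+ = x tip to +x) -4.16 side 0.69
 M tool [-0.0019 -0.0138  0.0187] sd [0.0302 0.0265 0.0346]  F [ 0.07  0.06 -2.3 ] sd [0.3  0.31 0.46]
```

>>> carry_out --pt "0 0 0 0 -8 0" --pt "0 0 0 0 -8 0" --pt "0 0 0 0 -9 0" --pt "0 0 0 0 0 0" --pt "0 0 0 0 0 0" --pt "0 0 0 0 0 0"

```text
t: 13.3
ee_pos: [500.5, -54.7, 142.9]
orientation: [0.076, 1.2, -0.105]
ft_force: [-0.0, -0.1, -2.4]
width: 49.5
```

```bash
python3 -c "
from h import *
meas(5)"
```

```text
t 13.55 pos [499.7 -54.6 142.6] width 49.6 tilt deg(+ = x tip to +x) 21.05 side -2.52
 M tool [0.0164 0.2429 0.0464] sd [0.0187 0.0338 0.0192]  F [ 0.15 -0.07 -2.05] sd [0.31 0.3  0.24]
```

>>> carry_out --pt "0 0 0 0 8 0" --pt "0 0 0 0 7 0" --pt "0 0 0 0 0 0" --pt "0 0 0 0 0 0"

```text
t: 14.05
ee_pos: [498.5, -54.5, 142.0]
orientation: [0.092, 1.468, -0.097]
ft_force: [-1.2, 0.5, -2.2]
width: 50.1
```

```bash
python3 -c "
from h import *
meas(6)
a=grab('scene');cv2.imwrite('pics/s2.png',a['pixels'])"
```

```text
t 14.35 pos [498.7 -54.5 142.4] width 50.4 tilt deg(+ = x tip to +x) 5.73 side -0.53
 M tool [-0.0081  0.039   0.0263] sd [0.0138 0.0218 0.0486]  F [ 0.23 -0.22 -2.23] sd [0.35 0.43 0.63]
```

View pics/s2.png

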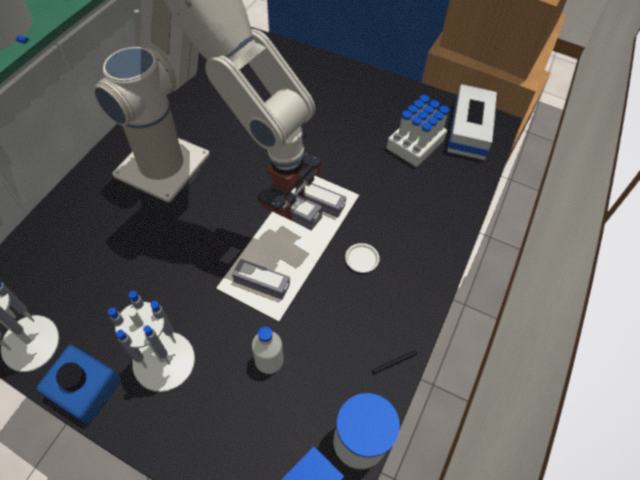

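The scene view shows the middle case firmly held near (305,208). The other two are lying on the mat and nothing has been disturbed. This one gives a ball term of about -0.09 N m (expected -0.11). I'll repeat the small tilts with more samples to confirm.

```bash
python3 -c "
from h import *
meas(12)"
```

```text
t 15.0 pos [499.3 -54.6 142.5] width 49.91 tilt deg(+ = x tip to +x) 5.73 side -0.53
 M tool [0.0054 0.0234 0.0224] sd [0.0259 0.0213 0.0324]  F [ 0.12  0.21 -2.41] sd [0.39 0.38 0.49]
```

>>> carry_out --pt "0 0 0 0 8 0" --pt "0 0 0 0 8 0" --pt "0 0 0 0 0 0" --pt "0 0 0 0 0 0" --pt "0 0 0 0 -5 0" --pt "0 0 0 0 0 0" --pt "0 0 0 0 0 0"

```text
t: 15.88
ee_pos: [496.1, -54.2, 142.3]
orientation: [0.104, 1.662, -0.09]
ft_force: [0.3, 0.5, -3.1]
width: 50.2
```

```bash
python3 -c "
from h import *
meas(16)"
```

```text
t 16.675 pos [496.3 -54.2 141.9] width 49.81 tilt deg(+ = x tip to +x) -5.29 side 0.83
 M tool [-0.0056 -0.0322  0.0265] sd [0.0306 0.0308 0.0185]  F [-0.28 -0.17 -2.23] sd [0.45 0.53 0.41]
```

The confirmation gives a ball term of about -0.10 N m, so the ball is in the middle case. Before moving there I'll refine the dish centre using both views.

```bash
python3 - <<'E'
from h import *
for n in ("top","scene"):
    im=np.load("top.npy",allow_pickle=True).item() if n=="top" else grab("scene")
    cx,cy=(313,169) if n=="top" else (362,258)
    g=cv2.cvtColor(im["pixels"],cv2.COLOR_BGR2GRAY)
    m=(g>110).astype(np.uint8); _,l,s,_=cv2.connectedComponentsWithStats(m); i=l[cy,cx]
    c=cv2.findContours((l==i).astype(np.uint8),cv2.RETR_EXTERNAL,cv2.CHAIN_APPROX_NONE)[0][0]
    for z in (12,0):
        P=ray(im,c.reshape(-1,2),z)[:,:2].astype(np.float32); (e,r,_)=cv2.fitEllipse(P); print(n,z,np.round(e,1),np.round(r,1))
plan((688,-26),83,150,n=6)
E
```

```text
top 12 [686.8 -23.5] [88.3 89.3]
top 0 [689.3 -23.7] [89. 90.]
scene 12 [684.9 -22.2] [91.1 91.8]
scene 0 [683. -15.] [92.  92.7]
t 16.725 pos [496.3 -54.2 141.9] dist [191.7  28.2   8.1] turn [ 0.  -5.3 -0.2] rows 6
[-0.0042, 0.0086, 0.0309] [0.0, -0.89, -0.03]
[-0.0037, 0.0086, 0.0309] [0.0, -0.89, -0.03]
[-0.0033, 0.0086, 0.031] [0.0, -0.89, -0.03]
[-0.0028, 0.0086, 0.031] [0.0, -0.89, -0.03]
[-0.0023, 0.0086, 0.0311] [0.0, -0.89, -0.03]
[-0.0018, 0.0086, 0.0311] [0.0, -0.89, -0.03]
```

Both views agree on the dish: centre about (686, -23) and 90 mm across.

>>> carry_out --pt "-0.006 0.009 0.031 0 -0.9 0" --pt "-0.006 0.009 0.031 0 -0.9 0" --pt "-0.005 0.009 0.031 0 -0.9 0" --pt "-0.004 0.009 0.031 0 -0.9 0" --pt "-0.004 0.009 0.031 0 -0.9 0" --pt "-0.003 0.009 0.031 0 -0.9 0" --pt "0 0 0 0 0 0"

```text
t: 17.6
ee_pos: [693.1, -22.5, 159.2]
orientation: [0.099, 1.568, -0.094]
ft_force: [-0.5, 0.3, -2.0]
width: 49.5
```

```bash
python3 -c "
from h import *
plan((690,-23.5),83,150)
a=grab('top');b=grab('wrist');cv2.imwrite('pics/t3.png',np.hstack([a['pixels'][130:330,180:460],cv2.resize(b['pixels'],(267,200))]))
c=grab('wrist')
cv2.imwrite('pics/w3.png',b['pixels'])"
```

```text
t 17.6 pos [693.1 -22.5 159.2] dist [-3.1 -1.  -9.2] turn [-0.   0.  -0.2] rows 1
[0.0092, -0.0014, -0.003] [-0.03, 0.04, -0.17]
```

View pics/t3.png

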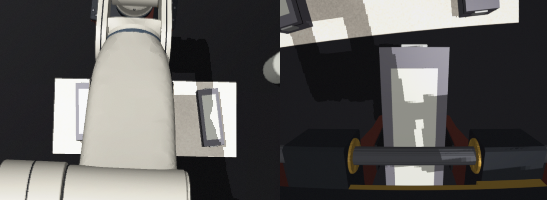

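View pics/w3.png

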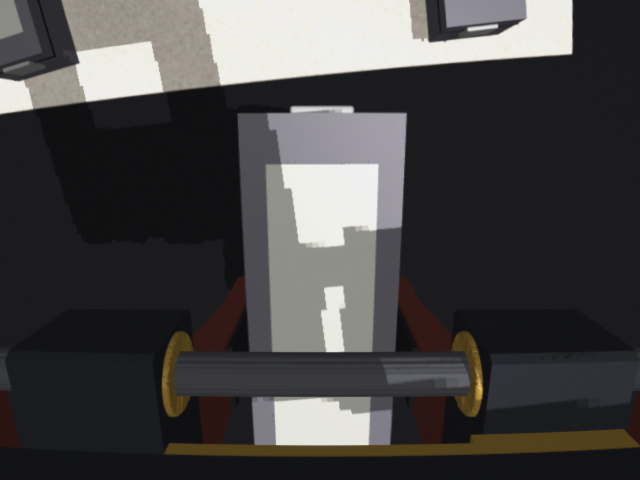

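The wrist view shows the held case with its robot-side top edge running from (238,113) to (407,113), symmetric between the fingers. I'll work out its centre and level from that.

```bash
python3 - <<'E'
from h import *
b=grab('wrist')
for z in (188,191,194):
    P=ray(b,[(238,113),(407,113),(392,430),(253,430)],z)
    e=P[:2].mean(0); yaw=np.radians(-7)
    print(z,P.round(1)[:,:2].tolist(),"w",np.linalg.norm(P[0]-P[1]).round(1),np.linalg.norm(P[2]-P[3]).round(1),"centre",(e[:2]+70*np.array([np.cos(yaw),np.sin(yaw)])).round(1))
s=grab('scene');cv2.imwrite('pics/s3.png',cv2.resize(s['pixels'][120:320,240:480],None,fx=3,fy=3))
E
```

```text
188 [[613.9, -38.4], [620.2, 12.4], [731.4, -1.1], [725.0, -52.2]] w 51.2 51.4 centre [686.5 -21.5]
191 [[614.2, -37.8], [620.3, 11.8], [729.0, -1.4], [722.7, -51.3]] w 50.0 50.3 centre [686.7 -21.5]
194 [[614.4, -37.3], [620.4, 11.2], [726.6, -1.7], [720.4, -50.5]] w 48.9 49.1 centre [686.9 -21.6]
```

View pics/s3.png

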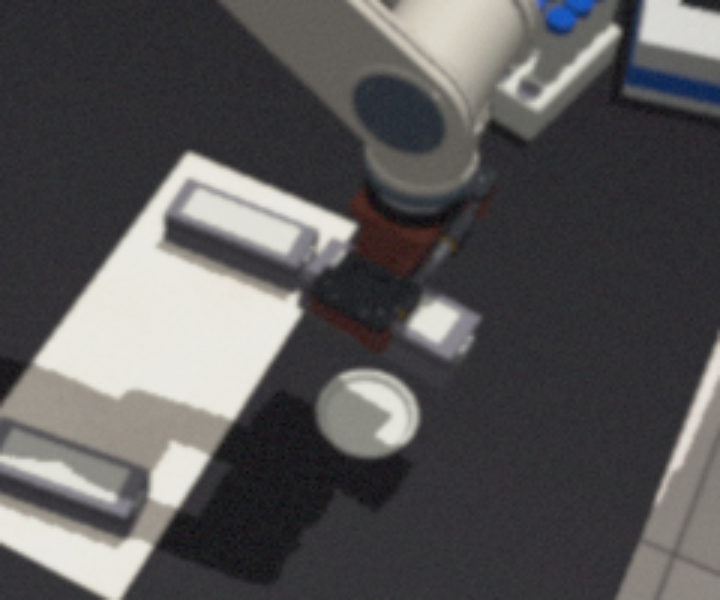

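The scene crop shows the held case over the dish and the other two lying flat, lid up. Its centre, (686.7, -21.5), is within 2 mm of the dish centre. The top is equally wide near both ends (50.0 and 50.3), so it is level, and the underside is at about 147 mm. One short settling hold, then I'll hand in.

>>> carry_out --pt "0 0 0 0 0 0" --pt "0 0 0 0 0 0"

```text
t: 18.1
ee_pos: [689.4, -23.4, 159.1]
orientation: [0.1, 1.571, -0.095]
ft_force: [0.8, 1.1, -2.1]
width: 49.6
```

```bash
python3 -c "
from h import *
meas(3); print(np.abs(ctrl.get_obs()['qvel']).max()); print(ctrl.close_job())"
```

```text
t 18.25 pos [689.7 -23.3 159.1] width 49.73 tilt deg(+ = x tip to +x) -0.12 side 0.17
 M tool [-0.0124  0.0225  0.0186] sd [0.0116 0.023  0.0214]  F [ 0.23 -0.26 -2.54] sd [0.28 0.43 0.31]
0.0024890824467961497
the job is handed in; nothing more can be done
None
```

The ball is in the middle case on the mat. I handed the job in at 18.3 s with that case gripped above the dish.

- **Finding the ball:** I tipped two cases end to end and compared the wrist moments. The left case showed a ball effect of about +0.01 N m, so it is empty, and I set it back flat on the mat. The middle case showed about -0.09 N m, and -0.10 N m on a repeat, against the -0.11 N m expected from a ball. I did not lift the right case.
- **Last checks on the held case:**
    - **Position:** its centre is within about 2–4 mm of the dish centre.
    - **Height:** its underside is about 147 mm above the bench.
    - **Level and still:** the tool is tilted less than 0.2°, and the arm is still.
- **Surroundings:** in the last picture the other two cases lie flat, lid up. The tube rack stayed in place. The wash bottle and pipette stand were last seen in place in the mid-job picture, and the arm did not go near them afterwards.
- **Disagreements:** none of the checks failed. The TCP reading shifted about 4 mm in x between the last look and the hand-in. The middle case weighed 2.1–2.5 N in noisy readings, right at the minimum for a case with the ball (about 2.26 N).

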